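Slide a hook into the kitchen rail

TASK

Pick up the hook with the red grip, bring its white runner into the open end of the aluminium rail and slide it along inside until it bears lightly but distinctly against the orange stop in the rail. Leave it hanging there, touching the stop, and let go. Work gently: never force the hook against the rail or the stop (15 N at most), and leave the other things on the worktop alone.

Things in the scene. Friction and masses are not known exactly. Their poses are not given: they have to be found in the camera images.
- hanger: Sliding rail hook, about 140 g, first standing upright on the worktop. Origin: underside, below the middle of its shank (8 x 22 mm in x, y); z up. At z = 70 mm a flat neck (28 mm along y, 8 mm high) runs from the shank to +x and carries a white runner. Below, the foot (28 mm wide, 8 mm thick) spans x = -10 to +54 mm; its tip turns up to z = 22 mm.
- hanger_grip (a point): middle of the hook's red grip, 96 mm above its underside: the grip is 20 mm (x) x 24 mm (y), z = 75 to 117 mm; take it across y from above. Axes as the hook's
- hanger_runner (a point): middle of the white runner, at x = 36, y = 0, z = 70 mm in the hook's frame; its axis is the hook's y; 48 mm long, the middle 32 mm square (21.5 mm), both ends round, 22 mm in diameter and tapering over the last 9 mm to 10 mm
- rail: Fixed stand: wooden foot (80 x 220 x 12 mm, x = -18 to +62), two posts behind an aluminium rail along y (y = -120 to +120 mm), axis at z = 200 mm. Origin: on the worktop below the middle of the axis. Rail: closed profile, outside 31 x 31 mm, wall 3, bore 25 x 25, with a 12 mm high slot along the middle of its front (-x) face for the neck. Black cap at the -y end, +y end open.
- rail_mouth (a point): centre of the rail's open end, on its axis; axes as the stand's. The hook enters here, axes parallel to the rail's (runner in the bore, shank in front, hook origin at x = -36, z = 130 mm in the stand's frame), and slides to -y. The runner has 1.5 mm play all round. Friction about 0.6: a well-aligned hook drags by 1 or 2 N, a cocked one by several
- rail_cap (a point): centre of the rail's capped end (y = -120 mm). A rigid orange stop, 20 mm round, is set somewhere in the bore: the face that the runner's end meets is 45 to 130 mm from this end (y = -75 to +10 mm). Its setting is not measured: see it through the slot or feel for it. Its rod comes out through the cap, by up to 105 mm. It does not yield
- egg_timer: bystander: round red-and-white egg timer, 66 mm wide, 52 mm tall; origin under its middle
- teaspoon_1: bystander: steel teaspoon, 137 mm long, lying flat; origin under its middle
- tape_1: bystander: roll of beige tape, 104 mm wide, lying flat; origin under its middle
- spice_jar_1: bystander: spice jar with green cap, 42 mm wide, 99 mm tall; origin under its middle
- glass_2: bystander: drinking glass, 77 mm wide, 99 mm tall; origin under its middle

How it is judged:
On the way, in this order (a step that is already met when the one before it is completed fails the run):
1. the runner is in the rail, entered from the open end (x of hanger_runner in the frame of rail between -0.004 and 0.004 m and z of hanger_runner in the frame of rail between 0.196 and 0.204 m and angle between the y axis of hanger and the y axis of rail, either way round below 0.15 rad and y of hanger_runner in the frame of rail between 0.05 and 0.1 m), for 0.1 s.
2. the hook is pressed against the stop with at least 2 N (x of hanger_runner in the frame of rail between -0.004 and 0.004 m and z of hanger_runner in the frame of rail between 0.196 and 0.204 m and angle between the y axis of hanger and the y axis of rail, either way round below 0.15 rad and contact force between hanger and stop_c0 above 2 N), for 0.1 s.
At the end, for the whole second after the job is handed in: The hook hangs at rest in the rail, let go: its runner in the bore (runner's middle within 4 mm of the rail's axis, aligned within 0.15 rad, upright within 0.3 rad), with at most 3.5 mm between the runner's end and the stop (x of hanger_runner in the frame of rail between -0.004 and 0.004 m and z of hanger_runner in the frame of rail between 0.196 and 0.204 m and angle between the y axis of hanger and the y axis of rail, either way round below 0.15 rad and y of stop_c0 in the frame of hanger between -0.0335 and -0.026 m and angle between hanger's own z axis and vertical below 0.3 rad and linear speed of hanger below 0.01 m/s); the robot touches nothing.
It fails at once if the hook is forced against the rail or its stop (over 15 N) (contact force between hanger and rail above 15 N).
It fails at once if a bystander is moved more than 15 mm (distance of any of egg_timer, teaspoon_1, tape_1, spice_jar_1, glass_2 from where it was at the start of the episode above 0.015 m).
It also fails if it takes over 58 s, if anything falls off the work surface, if the arm or the gripper's body presses on something with over 40 N, if the wrist force passes 120 N, or if a joint passes its speed limit or range.

ROBOT

A 7-joint arm with a two-finger parallel gripper is mounted at the origin on a cart in front of the work surface, level with it; the furniture and walls round the work are solid. World frame = base frame: x ahead of the robot, y to its left, z up, the work surface at z = 0. Lengths are in m, angles in rad, forces in N, time in s.
With the tool pointing down it reaches from about 0.4 to 0.9 m from the base axis. Payload 5.6 kg.
Tool frame: the origin (TCP) lies midway between the tips of the shut fingers; the grasp point (between the pads) lies 19 mm behind it; z points along the fingers, y is the line along which they close (so a half turn about z gives the same grasp; the last joint's range is limited). The gripper opens to 92 mm and grips with 3 to 60 N. Pads are 20 mm wide; open, the fingers measure 128 mm over their backs; the gripper's body (75 mm by 189 mm) begins 69 mm behind the grasp point.
Start: joints at [1.058, 0.468, -0.012, 1.603, 0.006, 1.071, -0.056], TCP at [0.294, -0.58, 0.215] pointing down, gripper open.
Joint ranges: [-2.53, 2.53], [-0.31, 2.02], [-1.57, 1.55], [0.28, 2.44], [-1.29, 4.43], [0.15, 1.84], [-2.92, 2.92]. Speed limits (rad/s): [2.57, 2.57, 3.14, 3.14, 3.14, 3.14, 3.14].

INTERFACE

Orientations are given as a unit quaternion [w, x, y, z].
In Python, from plant import env gives the robot as it stands. The module is installed in compiled form; this text tells all that it offers.
- The arm moves only by the tool apply_moves, never from a script. Its argument "steps" is a list of rows, each an object with "slide": the shift along the world's x, y, z in fractions of the full range, 1 being 75 cm, a list of three; "delta_rot": the turn, a rotation vector about the world's x, y, z in shares of pi/2 rad (1.0 is pi/2 rad), a list of three; "fingers": the finger opening in cm, from 0 to 9.19. In form: [{"slide": [x, y, z], "delta_rot": [wx, wy, wz], "fingers": fingers}, ...]. A call has 1 to 5 rows; each row is the pose to reach, as a shift and turn from the pose commanded when the call began; what a row does not reach only later rows make up. A row lasts 1/8 s, in which the tool goes at most 62.5 mm and 10.7 degrees, less where a joint would pass 70% of its speed; a pose out of reach is approached as far as the arm can. A call with a gripper value outside its range is refused whole. The fingers move at their own pace and stop on an object; the grip force is fixed at half the most. Time passes only in rows, so rows that repeat a pose let the fingers close. It gives the time, the measured TCP pose, the force, the opening and the grip force at its end, in the units of the state.
- env.get_obs(): the state, without advancing time (a new reading comes with each control period).
- env.snapshot(name): name is "scene" or "top"; returns the picture (384x512x3 uint8, red, green, blue); there is no depth.
- env.camera_params(name): a dict with "vfov" (degrees; the focal length in pixels is half the picture's height over the tangent of half this angle, whatever the lens; pixels are square), "cx", "cy" (the principal point, pixels), "R" (3x3) and "t" (3): a world point X has camera coordinates R X + t. Camera axes: x right, y down, z forward; pixel columns grow to the right and rows downward; lengths in m; the calibration is good to about 2 mm. A picture is of the moment at which its call begins. camera_params takes no time and is no camera call.
- env.close_job(): hands the job in; it is judged then, once.
Trained networks look in the newest picture that a camera, given by its name, has taken for a name from the list of things; names that differ only in an ending like _2 or _b are one class to them, and where a whole thing is asked for, a point or a joint stands for the part that bears it (a point fixed in the world has none). Each returns a list of dicts, best first, with "p" (0 to 1); they miss things now and then, are a little off and sometimes report something else, mostly with a low value. They report only what shows in the picture. A call takes as long as a camera call.
- env.recognise(camera, thing): "rect" ([left, top, right, bottom] in pixels, round what is visible of it).
The state is a dict: "time_s": time; "q": joint angles; "dq": joint speeds; "tau": joint torques, N m; "eef_pos": TCP position; "eef_rot": TCP orientation; "ft_force": force on the tool from outside, world axes, zero at the start; "moment": the same for the moment, N m; "grip_width": finger opening in m; "grip_force": force on a finger pad.
Only numpy, scipy, OpenCV 4.12 (cv2) and the standard library are available. Lean on these libraries where they do the work, as an engineer would, in place of code of your own. Each camera call takes 0.05 s, during which the arm holds its last target. There are 200 camera calls.

## Working session

There is one attempt and no reset: what is moved stays moved. The work goes in short steps, Python scripts to look and compute and a tool call to move; the robot and the scene stay as the last step left them, time stands still between calls to the robot, and variables do not carry over. Pictures are saved under pics/ and viewed, at most 10 in all, crops included, and the job is handed in when it is done.

Besides the shell and the picture viewer there is one more tool, called after "Request:" by a JSON object that holds its "method" and its "body". apply_moves: Moves the arm, as the interface text tells. Its arguments: {"type":"object","properties":{"steps":{"type":"array"}},"required":["steps"]}

```bash
mkdir -p pics; python3 - <<'E'
from plant import env
import cv2,numpy as np
for c in ("scene","top"):
    im=env.snapshot(c); cv2.imwrite(f"pics/{c}0.png",im[:,:,::-1])
    p=env.camera_params(c); print(c,p['vfov'],p['cx'],p['cy'],np.round(p['R'],4).tolist(),np.round(p['t'],4).tolist(), np.round(-np.array(p['R']).T@p['t'],3))
    for t in ("hanger","hanger_grip","hanger_runner","rail","rail_mouth","rail_cap"):
        print(t,[(np.round(d['rect'],1).tolist(),round(d['p'],2)) for d in env.recognise(c,t)][:3])
o=env.get_obs();print({k:np.round(v,3).tolist() for k,v in o.items()})
E
```

```text
scene 57.53497696123081 251.22567423060732 190.97362241022344 [[-0.7134, -0.7007, -0.0108], [-0.5326, 0.5522, -0.6415], [0.4554, -0.4519, -0.7671]] [0.261, 0.5166, 0.6781] [0.153 0.204 0.854]
hanger [([184.4, 294.1, 214.2, 326.5], 0.76)]
hanger_grip [([186.4, 296.3, 219.4, 327.5], 0.97)]
hanger_runner [([187.3, 294.9, 218.4, 326.0], 0.68)]
rail [([181.8, 141.2, 271.5, 240.9], 0.71)]
rail_mouth [([183.0, 139.3, 269.5, 237.7], 0.79)]
rail_cap [([180.8, 141.2, 267.3, 237.8], 0.9)]
top 47.14768969754074 258.0982102052482 192.67957532832045 [[0.0156, -0.9998, -0.0076], [-0.9953, -0.0148, -0.0962], [0.096, 0.009, -0.9953]] [-0.2088, 0.6092, 1.4474] [ 0.471 -0.213  1.498]
hanger [([169.5, 226.7, 185.0, 247.2], 0.54)]
hanger_grip [([165.1, 225.6, 186.3, 246.9], 0.84)]
hanger_runner [([166.5, 223.6, 183.8, 244.6], 0.5)]
rail [([213.0, 163.3, 299.0, 191.1], 0.69), ([165.0, 224.5, 185.2, 248.4], 0.63)]
rail_mouth [([213.0, 162.6, 300.7, 191.8], 0.68)]
rail_cap [([212.5, 161.7, 301.3, 193.6], 0.74)]
{'time_s': 0.7, 'q': [1.058, 0.467, -0.012, 1.603, 0.006, 1.071, -0.056], 'dq': [0.001, -0.0, 0.001, 0.001, 0.0, 0.001, -0.001], 'tau': [-0.001, -52.027, -0.013, -24.401, -0.057, 0.011, 0.0], 'eef_pos': [0.294, -0.58, 0.215], 'eef_rot': [0.0, 0.973, 0.233, -0.0], 'ft_force': [0.234, 0.102, 0.281], 'moment': [-0.018, 0.004, 0.029], 'grip_force': 0.0, 'grip_width': 0.092}
```

View pics/scene0.png

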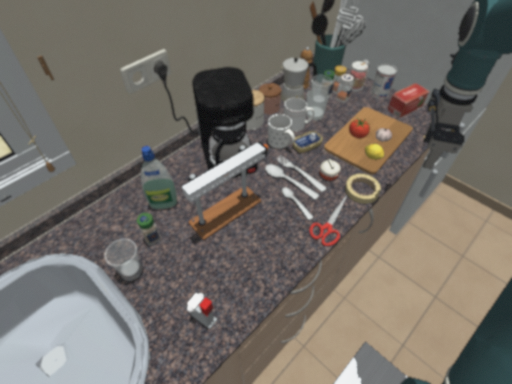

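View pics/top0.png

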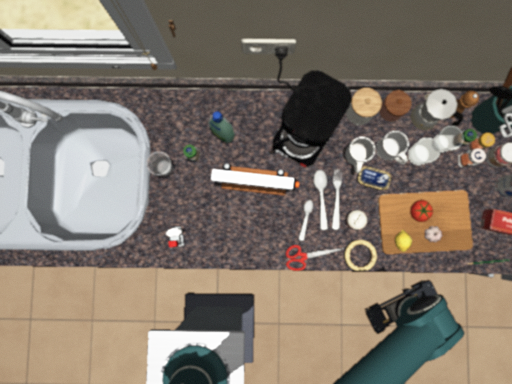

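The scene view shows the hook at about (203,309), the rail from (185,188) to (265,150) and the jar, glass and coffee maker nearby. In the top view the hook is at (175,237) and the rail runs (212,177)–(298,184), orange near its right end. I'll enlarge these.

```bash
python3 - <<'E'
import cv2,numpy as np
s=cv2.imread("pics/scene0.png");t=cv2.imread("pics/top0.png")
def cr(im,x,y,w,h,f): return cv2.resize(im[y:y+h,x:x+w],None,fx=f,fy=f,interpolation=cv2.INTER_CUBIC)
A=np.zeros((600,800,3),np.uint8)
a=cr(s,170,135,110,112,4); A[:a.shape[0],:440]=a       # 440x448
b=cr(s,180,285,45,50,8); A[:400,440:800]=b
c=cr(t,200,157,110,38,4); A[448:600,:440]=c
d=cr(t,160,220,30,33,6); A[402:600,440:620]=d
cv2.imwrite("pics/crop0.png",A)
E
```

```text
(no output)
```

View pics/crop0.png

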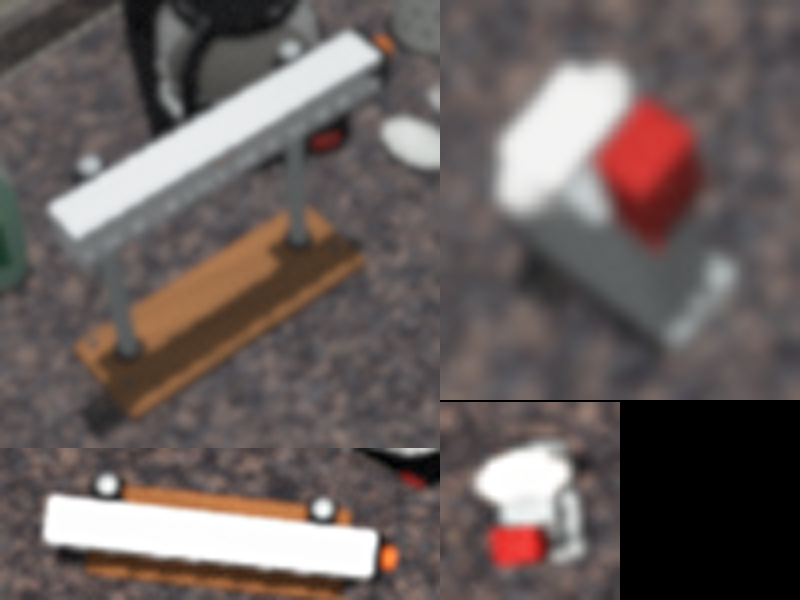

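```bash
cat > h.py <<'E'
import cv2,numpy as np
from scipy.optimize import minimize
from plant import env
P={c:env.camera_params(c) for c in("scene","top")}
def proj(c,X):
    p=P[c];f=192/np.tan(np.radians(p['vfov']/2));Y=np.atleast_2d(X)@np.array(p['R']).T+p['t']
    return Y[:,:2]/Y[:,2:]*f+[p['cx'],p['cy']]
def box(x0,x1,y0,y1,z0,z1): return np.array([[x,y,z] for x in(x0,x1) for y in(y0,y1) for z in(z0,z1)])
def world(L,q,z0=0):
    c,s=np.cos(q[2]),np.sin(q[2]);return L@np.array([[c,s,0],[-s,c,0],[0,0,1]])+[q[0],q[1],z0]
def sil(c,X,roi,S=8):
    x,y,w,h=roi;u=(proj(c,X)-[x,y]+.5)*S-.5
    m=np.zeros((h*S,w*S),np.float32);hu=cv2.convexHull(u.astype(np.float32)).reshape(-1,2)
    cv2.fillConvexPoly(m,np.round(hu*16).astype(np.int32),1.,shift=4)
    return cv2.GaussianBlur(cv2.resize(m,(w,h),interpolation=cv2.INTER_AREA),(0,0),.6)
def mask(im,kind,roi):
    x,y,w,h=roi;a=im[y:y+h,x:x+w].astype(float)
    if kind=='red': m=(a[...,0]-np.maximum(a[...,1],a[...,2]));lo,hi=20,110
    else: m=a.min(2);lo,hi=150,225
    m=np.clip((m-lo)/(hi-lo),0,1)
    n,l,st,_=cv2.connectedComponentsWithStats((m>.4).astype(np.uint8));k=1+np.argmax(st[1:,4])
    return m*cv2.dilate((l==k).astype(np.uint8),np.ones((3,3)))
th=np.linspace(0,2*np.pi,24,endpoint=False)
def ring(y,r): return np.c_[36+r*np.cos(th)*1e3,0*th+y,70+r*np.sin(th)*1e3]/1e3
RUN=np.vstack([ring(-24,.005),ring(24,.005),ring(-15,.011),ring(15,.011),box(.02525,.04675,-.016,.016,.05925,.08075)])
GRIP=box(-.010,.010,-.012,.012,.075,.117)
TOP=box(-.0155,.0155,-.12,.12,.2155,.2155)
def fit(items,q0,z0=0):
    # items: (cam, image, kind, pts, roi)
    M=[mask(i[1],i[2],i[4]) for i in items]
    r=lambda q:sum(((sil(i[0],world(i[3],q,z0),i[4])-m)**2).sum() for i,m in zip(items,M))
    b=min((minimize(r,np.array(q0)+d,method='Nelder-Mead',options=dict(initial_simplex=np.array(q0)+d+np.array([[0,0,0],[.01,0,0],[0,.01,0],[0,0,.15]]),xatol=1e-5,fatol=1e-4,maxiter=300)) for d in([0,0,0],[.004,-.004,.1],[-.004,.004,-.1])),key=lambda r:r.fun)
    return b.x,b.fun,[m.sum() for m in M]
E
python3 - <<'E'
from h import *
print(P['top'].keys())
I={c:cv2.imread(f"pics/{c}0.png")[:,:,::-1] for c in P}
def ray(c,u,z):
    p=P[c];f=192/np.tan(np.radians(p['vfov']/2));R=np.array(p['R']);C=-R.T@p['t']
    d=R.T@np.r_[(np.array(u)-[p['cx'],p['cy']])/f,1];return C+d*(z-C[2])/d[2]
print(ray('top',(255.5,180),.2155),ray('scene',(225,170),.2155),ray('top',(175,241),.117),ray('scene',(203,306),.1))
rr={'scene':(175,135,100,70),'top':(200,160,110,35)}
hr={'scene':(180,285,45,50),'top':(160,218,30,35)}
q=ray('top',(255.5,180),.2155)[:2];g=ray('top',(175,241),.117)[:2]
for cs in(['scene'],['top'],['scene','top']):
    print(cs,'rail',fit([(c,I[c],'white',TOP,rr[c]) for c in cs],[*q,-.08]))
    print('hook',fit([(c,I[c],k,p,hr[c]) for c in cs for k,p in(('red',GRIP),('white',RUN))],[*g,0.]))
for c in P: print(c,[(t,np.round(env.recognise(c,t)[0]['rect']) if env.recognise(c,t) else None) for t in("glass_2","spice_jar_1")])
E
```

```text
dict_keys(['vfov', 'cx', 'cy', 'R', 't'])
[ 0.63157793 -0.19299075  0.2155    ] [ 0.62729952 -0.17557577  0.2155    ] [0.44829948 0.05688306 0.117     ] [0.44500924 0.06990005 0.1       ]
['scene'] rail (array([ 0.63596526, -0.18350727, -0.09642061]), np.float64(3.14264688714057), [np.float64(838.0933333333332)])
hook (array([0.44371163, 0.06339633, 0.19201688]), np.float64(85.5510328836109), [np.float64(123.56666666666666), np.float64(171.36)])
['top'] rail (array([ 0.63548191, -0.18234908, -0.09571721]), np.float64(45.189027182551), [np.float64(969.2)])
hook (array([0.43969205, 0.0686138 , 0.11585149]), np.float64(37.45110070982008), [np.float64(58.91111111111111), np.float64(134.89333333333335)])
['scene', 'top'] rail (array([ 0.63571569, -0.1826786 , -0.09768139]), np.float64(50.393487167624556), [np.float64(838.0933333333332), np.float64(969.2)])
hook (array([0.44164071, 0.06490352, 0.18408151]), np.float64(137.0388108789629), [np.float64(123.56666666666666), np.float64(171.36), np.float64(58.91111111111111), np.float64(134.89333333333335)])
scene [('glass_2', array([108., 238., 140., 280.])), ('spice_jar_1', array([137., 211., 162., 244.]))]
top [('glass_2', array([152., 153., 172., 176.])), ('spice_jar_1', array([186., 145., 201., 162.]))]
```

```bash
cat >> h.py <<'E'
def hmask(im,kind,roi):
    x,y,w,h=roi;a=im[y:y+h,x:x+w].astype(float)
    if kind=='red': return np.clip((a[...,0]-np.maximum(a[...,1],a[...,2])-25)/60,0,1)
    return np.clip((a.min(2)-175)/45,0,1)
def hfit(I,roi,cs,q0,z0=0,kinds=('red','white')):
    M={(c,k):hmask(I[c],k,roi[c]) for c in cs for k in kinds}
    def r(q):
        e=0
        for c in cs:
            R=sil(c,world(GRIP,q,z0),roi[c])
            if 'red' in kinds: e+=((R-M[c,'red'])**2).sum()
            if 'white' in kinds:
                W=sil(c,world(RUN,q,z0),roi[c])*(1-R); e+=((W-M[c,'white'])**2).sum()
        return e
    b=min((minimize(r,np.array(q0)+d,method='Nelder-Mead',options=dict(initial_simplex=np.array(q0)+d+np.array([[0,0,0],[.01,0,0],[0,.01,0],[0,0,.15]]),xatol=1e-5,fatol=1e-4,maxiter=300)) for d in([0,0,0],[.004,-.004,.15],[-.004,.004,-.15])),key=lambda r:r.fun)
    return np.round(b.x,4),round(b.fun,1),{k:round(float(m.sum())) for k,m in M.items()}
E
python3 - <<'E'
from h import *
I={c:cv2.imread(f"pics/{c}0.png")[:,:,::-1] for c in P}
hr={'scene':(180,285,45,50),'top':(160,218,30,35)}
for cs in(['scene'],['top'],['scene','top']):
  for k in (('red',),('white',),('red','white')): print(cs,k,*hfit(I,hr,cs,[.442,.065,.1],0,k))
q=hfit(I,hr,['scene','top'],[.442,.065,.1])[0]
o=[]
for c in P:
    x,y,w,h=hr[c];a=cv2.resize(I[c][y:y+h,x:x+w,::-1],(w*8,h*8),interpolation=cv2.INTER_CUBIC)
    for L in(GRIP,RUN,np.vstack([box(-.01,.054,-.014,.014,0,.008)])):
        hu=cv2.convexHull(((proj(c,world(L,q))-[x,y]+.5)*8-.5).astype(np.float32))
        cv2.polylines(a,[hu.astype(np.int32)],True,(0,255,0),1)
    o.append(cv2.copyMakeBorder(a,0,400-h*8,0,0,cv2.BORDER_CONSTANT))
cv2.imwrite("pics/fit0.png",np.hstack(o))
E
```

```text
['scene'] ('red',) [ 0.4432  0.0637 -0.3864] 31.5 {('scene', 'red'): 137}
['scene'] ('white',) [0.4411 0.0686 0.0215] 31.6 {('scene', 'white'): 157}
['scene'] ('red', 'white') [0.4426 0.0642 0.1447] 72.2 {('scene', 'red'): 137, ('scene', 'white'): 157}
['top'] ('red',) [0.44   0.0688 0.0848] 3.4 {('top', 'red'): 62}
['top'] ('white',) [0.4404 0.0644 0.2293] 33.8 {('top', 'white'): 133}
['top'] ('red', 'white') [0.4396 0.0684 0.1207] 38.5 {('top', 'red'): 62, ('top', 'white'): 133}
['scene', 'top'] ('red',) [ 0.4413  0.0649 -0.0111] 51.8 {('scene', 'red'): 137, ('top', 'red'): 62}
['scene', 'top'] ('white',) [0.4411 0.0672 0.1178] 70.9 {('scene', 'white'): 157, ('top', 'white'): 133}
['scene', 'top'] ('red', 'white') [0.4412 0.0656 0.1569] 124.4 {('scene', 'red'): 137, ('scene', 'white'): 157, ('top', 'red'): 62, ('top', 'white'): 133}
```

View pics/fit0.png

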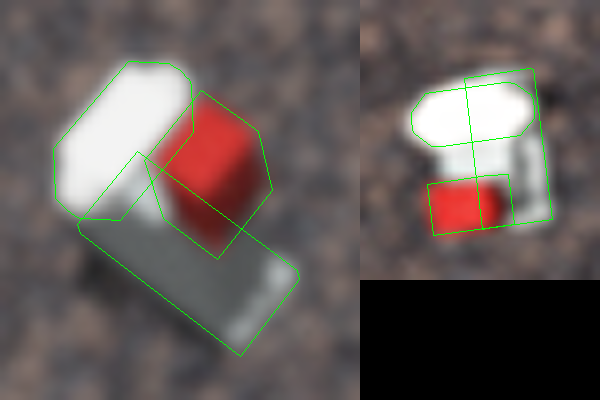

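The fit agrees with the picture: white runner and foot outline lie on target, and the hook is at about (0.4405, 0.067) with yaw 0.12. The rail is at (0.6357, −0.1827) with yaw −0.097, mouth towards +y. Moving over the hook now.

Careful with the scale: shifts go in shares of 75 cm and turns go in shares of pi/2 rad. That gives: 24 cm / 75 = 0.32, 8.5 cm / 75 = 0.1133, -20 degrees / 90 = -0.2222.

Request:
{"method": "apply_moves", "body": {"steps": [{"slide": [0.0533, 0.0533, 0.0533], "delta_rot": [0, 0, -0.0444], "fingers": 9}, {"slide": [0.1067, 0.1067, 0.1067], "delta_rot": [0, 0, -0.0889], "fingers": 9}, {"slide": [0.1467, 0.1733, 0.1133], "delta_rot": [0, 0, -0.1333], "fingers": 9}, {"slide": [0.1733, 0.2467, 0.1133], "delta_rot": [0, 0, -0.1778], "fingers": 9}, {"slide": [0.1947, 0.32, 0.1133], "delta_rot": [0, 0, -0.2222], "fingers": 9}]}}

```text
time_s: 1.72
eef_pos: [0.4413, -0.3375, 0.3]
eef_rot: [0.0, 0.998, 0.06, 0.0]
ft_force: [0.6, 0.1, -0.5]
grip_width: 0.0898
grip_force: 0.0
```

Converted, 30 cm / 75 = 0.4, 24 cm / 75 = 0.32.

Request:
{"method": "apply_moves", "body": {"steps": [{"slide": [0, 0.08, 0], "delta_rot": [0, 0, 0], "fingers": 9}, {"slide": [0, 0.16, 0], "delta_rot": [0, 0, 0], "fingers": 9}, {"slide": [0, 0.24, 0], "delta_rot": [0, 0, 0], "fingers": 9}, {"slide": [0, 0.32, 0], "delta_rot": [0, 0, 0], "fingers": 9}, {"slide": [0, 0.4, 0], "delta_rot": [0, 0, 0], "fingers": 9}]}}

```text
time_s: 2.35
eef_pos: [0.44, -0.0377, 0.3]
eef_rot: [0.0, 0.998, 0.06, 0.001]
ft_force: [-0.0, 0.3, 0.3]
grip_width: 0.0899
grip_force: 0.0
```

Request:
{"method": "apply_moves", "body": {"steps": [{"slide": [0, 0.0667, 0], "delta_rot": [0, 0, 0], "fingers": 9}, {"slide": [0, 0.1427, 0], "delta_rot": [0, 0, 0], "fingers": 9}, {"slide": [0, 0.1427, 0], "delta_rot": [0, 0, 0], "fingers": 9}, {"slide": [0, 0.1427, 0], "delta_rot": [0, 0, 0], "fingers": 9}, {"slide": [0, 0.1427, 0], "delta_rot": [0, 0, 0], "fingers": 9}]}}

```text
time_s: 2.98
eef_pos: [0.4403, 0.0659, 0.2995]
eef_rot: [0.0, 0.998, 0.059, -0.0]
ft_force: [-0.3, 0.6, 0.3]
grip_width: 0.0901
grip_force: 0.0
```

Converted, -22 cm / 75 = -0.2933, -19 cm / 75 = -0.2533.

Request:
{"method": "apply_moves", "body": {"steps": [{"slide": [0, 0, -0.0667], "delta_rot": [0, 0, 0], "fingers": 7}, {"slide": [0, 0, -0.1333], "delta_rot": [0, 0, 0], "fingers": 7}, {"slide": [0, 0, -0.2], "delta_rot": [0, 0, 0], "fingers": 7}, {"slide": [0, 0, -0.2533], "delta_rot": [0, 0, 0], "fingers": 7}, {"slide": [0, 0, -0.2933], "delta_rot": [0, 0, 0], "fingers": 7}]}}

```text
time_s: 3.6
eef_pos: [0.4398, 0.0659, 0.0778]
eef_rot: [0.0, 0.998, 0.059, -0.001]
ft_force: [0.5, 0.2, -0.1]
grip_width: 0.0698
grip_force: 0.0
```

Request:
{"method": "apply_moves", "body": {"steps": [{"slide": [0, 0, 0], "delta_rot": [0, 0, 0], "fingers": 5}, {"slide": [0, 0, 0], "delta_rot": [0, 0, 0], "fingers": 3.4}, {"slide": [0, 0, 0], "delta_rot": [0, 0, 0], "fingers": 2.8}, {"slide": [0, 0, 0], "delta_rot": [0, 0, 0], "fingers": 2.3}, {"slide": [0, 0, 0], "delta_rot": [0, 0, 0], "fingers": 1}]}}

```text
time_s: 4.22
eef_pos: [0.4407, 0.0674, 0.0802]
eef_rot: [0.0, 0.998, 0.06, 0.001]
ft_force: [0.5, -0.4, 3.5]
grip_width: 0.0241
grip_force: 30.0
```

Request:
{"method": "apply_moves", "body": {"steps": [{"slide": [0, 0, 0], "delta_rot": [0, 0, 0], "fingers": 1}, {"slide": [0, 0, 0], "delta_rot": [0, 0, 0], "fingers": 1}, {"slide": [0, 0, 0], "delta_rot": [0, 0, 0], "fingers": 1}]}}

```text
time_s: 4.6
eef_pos: [0.4406, 0.0674, 0.0802]
eef_rot: [0.0, 0.998, 0.06, 0.0]
ft_force: [-2.1, -0.9, 6.7]
grip_width: 0.0239
grip_force: 30.0
```

Converted, 13 cm / 75 = 0.1733, 10 cm / 75 = 0.1333, -9 degrees / 90 = -0.1.

Request:
{"method": "apply_moves", "body": {"steps": [{"slide": [0, 0, 0.0267], "delta_rot": [0, 0, 0], "fingers": 1}, {"slide": [0, 0, 0.08], "delta_rot": [0, 0, 0], "fingers": 1}, {"slide": [0, 0, 0.1333], "delta_rot": [0, 0, -0.0333], "fingers": 1}, {"slide": [0.0267, 0, 0.1733], "delta_rot": [0, 0, -0.0667], "fingers": 1}, {"slide": [0.0667, -0.0133, 0.1733], "delta_rot": [0, 0, -0.1], "fingers": 1}]}}

```text
time_s: 5.22
eef_pos: [0.4917, 0.0582, 0.2122]
eef_rot: [-0.0, 1.0, -0.018, 0.002]
ft_force: [-0.7, -0.2, -1.7]
grip_width: 0.0239
grip_force: 30.0
```

Converted, 12.8 cm / 75 = 0.1707, 11 cm / 75 = 0.1467, -3.4 degrees / 90 = -0.0378.

Request:
{"method": "apply_moves", "body": {"steps": [{"slide": [0.0533, -0.0133, 0], "delta_rot": [0, 0, -0.0378], "fingers": 1}, {"slide": [0.1067, -0.0333, 0], "delta_rot": [0, 0, -0.0378], "fingers": 1}, {"slide": [0.1467, -0.0533, 0], "delta_rot": [0, 0, -0.0378], "fingers": 1}, {"slide": [0.1707, -0.0627, 0], "delta_rot": [0, 0, -0.0378], "fingers": 1}, {"slide": [0.1707, -0.0627, 0], "delta_rot": [0, 0, -0.0378], "fingers": 1}]}}

```text
time_s: 5.85
eef_pos: [0.6183, 0.0097, 0.2084]
eef_rot: [-0.0, 0.999, -0.049, -0.001]
ft_force: [-0.1, 0.9, -1.9]
grip_width: 0.0235
grip_force: 30.0
```

```bash
python3 - <<'E'
from h import *
o=env.get_obs();print({k:np.round(o[k],4).tolist() for k in('time_s','eef_pos','eef_rot','ft_force','moment','grip_width')})
A=np.zeros((480,800,3),np.uint8);x0=0
for c in P:
    im=env.snapshot(c);cv2.imwrite(f"pics/{c}1.png",im[:,:,::-1])
    q=[o['eef_pos'][0],o['eef_pos'][1],-.0965];u=proj(c,[[q[0]+.02,q[1]-.03,.21]])[0].astype(int);x,y=u-[33,40]
    print(c,x,y)
    a=cv2.resize(im[y:y+80,x:x+66,::-1],None,fx=6,fy=6,interpolation=cv2.INTER_CUBIC)
    for L,qq,z in((GRIP,q,.13),(RUN,q,.13),(TOP,[.6357,-.1827,-.0965],0)):
        hu=cv2.convexHull(((proj(c,world(L,qq,z))-[x,y]+.5)*6-.5).astype(np.float32));cv2.polylines(a,[hu.astype(np.int32)],True,(0,255,0),1)
    A[:,x0:x0+396]=a;x0+=400
cv2.imwrite("pics/fit1.png",A)
E
```

```text
{'time_s': 5.85, 'eef_pos': [0.6183, 0.0097, 0.2084], 'eef_rot': [-0.0, 0.9988, -0.0485, -0.0008], 'ft_force': [-0.14, 0.8754, -1.9244], 'moment': [0.0848, 0.1042, -0.0592], 'grip_width': 0.0235}
scene 140 164
top 164 137
```

View pics/fit1.png

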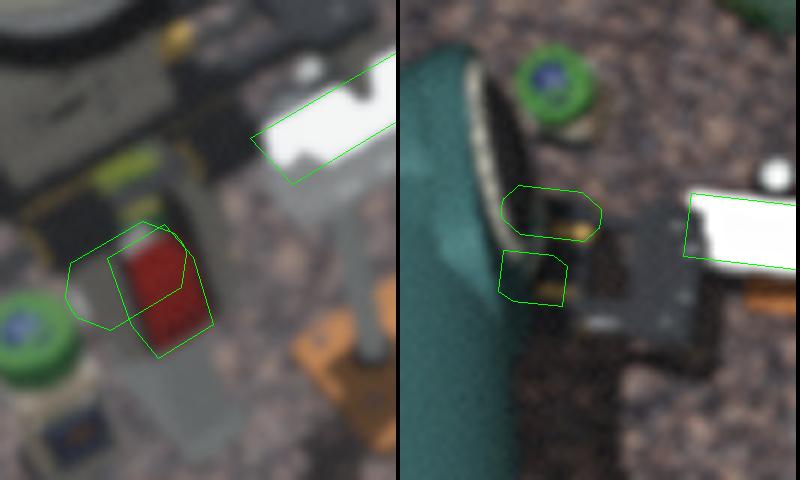

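The picture shows the red grip lying on its predicted outline in the scene view, bottom corners near (213,325) and (158,355) in the crop. The rail outline fits too, while the gripper hides the hook in the top view. I'll settle, then approach the mouth.

Request:
{"method": "apply_moves", "body": {"steps": [{"slide": [0, 0, 0], "delta_rot": [0, 0, 0], "fingers": 1}, {"slide": [0, 0, 0], "delta_rot": [0, 0, 0], "fingers": 1}, {"slide": [0, 0, 0], "delta_rot": [0, 0, 0], "fingers": 1}, {"slide": [0, 0, 0], "delta_rot": [0, 0, 0], "fingers": 1}]}}

```text
time_s: 6.45
eef_pos: [0.6181, 0.0104, 0.2097]
eef_rot: [0.0, 0.999, -0.048, 0.0]
ft_force: [0.3, 0.6, -1.4]
grip_width: 0.0239
grip_force: 30.0
```

```bash
python3 - <<'E'
from h import *
for i in range(3):
    im=env.snapshot('scene');o=env.get_obs();print({k:np.round(o[k],4).tolist() for k in('eef_pos','eef_rot','ft_force','moment')})
roi=(150,195,30,45);x,y,w,h=roi
a=im[y:y+h,x:x+w].astype(float);m=np.clip((a[...,0]-np.maximum(a[...,1],a[...,2])-15)/50,0,1)
p=o['eef_pos']
# match visible red against the grip restricted to the side faces' bottom edges: scan x,y,z shifts, ignore the top part hidden by the finger
S=sil('scene',world(GRIP,[p[0],p[1],-.0965],.13),roi)
print('centroid rows/cols mask',[ (r, np.round(m[r].sum(),1), np.round(S[r].sum(),1), np.round((m[r]*np.arange(w)).sum()/max(m[r].sum(),.1),1), np.round((S[r]*np.arange(w)).sum()/max(S[r].sum(),.1),1)) for r in range(4,32)])
E
```

```text
{'eef_pos': [0.6182, 0.0105, 0.2097], 'eef_rot': [0.0, 0.9989, -0.0478, 0.0], 'ft_force': [-0.4623, -0.0443, -0.596], 'moment': [0.0256, 0.0893, 0.0117]}
{'eef_pos': [0.6182, 0.0104, 0.2096], 'eef_rot': [0.0, 0.9989, -0.0478, 0.0], 'ft_force': [0.3553, -0.1477, -1.3944], 'moment': [0.0597, 0.0339, 0.0]}
{'eef_pos': [0.6182, 0.0104, 0.2096], 'eef_rot': [0.0, 0.9989, -0.0479, 0.0], 'ft_force': [-0.4204, -0.6847, -1.2383], 'moment': [0.0348, 0.0969, 0.0296]}
centroid rows/cols mask [(4, np.float64(0.0), np.float32(0.0), np.float64(0.0), np.float64(0.0)), (5, np.float64(0.0), np.float32(0.0), np.float64(0.0), np.float64(3.9)), (6, np.float64(0.0), np.float32(0.4), np.float64(0.0), np.float64(16.5)), (7, np.float64(0.2), np.float32(2.1), np.float64(17.6), np.float64(16.3)), (8, np.float64(2.2), np.float32(4.6), np.float64(17.0), np.float64(16.0)), (9, np.float64(5.0), np.float32(7.1), np.float64(16.7), np.float64(15.6)), (10, np.float64(7.0), np.float32(9.7), np.float64(16.4), np.float64(15.2)), (11, np.float64(9.3), np.float32(12.2), np.float64(16.0), np.float64(14.8)), (12, np.float64(1
[... 820 characters left out ...]
np.float64(17.8)), (23, np.float64(6.6), np.float32(13.2), np.float64(17.7), np.float64(17.9)), (24, np.float64(4.9), np.float32(11.3), np.float64(17.2), np.float64(17.7)), (25, np.float64(3.3), np.float32(8.9), np.float64(16.9), np.float64(17.4)), (26, np.float64(1.7), np.float32(6.5), np.float64(16.7), np.float64(17.0)), (27, np.float64(0.2), np.float32(4.1), np.float64(16.4), np.float64(16.6)), (28, np.float64(0.1), np.float32(1.8), np.float64(22.0), np.float64(16.3)), (29, np.float64(0.1), np.float32(0.3), np.float64(22.0), np.float64(16.2)), (30, np.float64(0.0), np.float32(0.0), np.float64(0.0), np.float64(1.5)), (31, np.float64(0.0), np.float32(0.0), np.float64(0.0), np.float64(0.0))]
```

Converted, -4 cm / 75 = -0.0533, 0.05 cm / 75 = 0.0007.

Request:
{"method": "apply_moves", "body": {"steps": [{"slide": [-0.0013, -0.0133, 0.0007], "delta_rot": [0, 0, 0], "fingers": 1}, {"slide": [-0.0027, -0.0267, 0.0007], "delta_rot": [0, 0, 0], "fingers": 1}, {"slide": [-0.004, -0.04, 0.0007], "delta_rot": [0, 0, 0], "fingers": 1}, {"slide": [-0.0052, -0.0533, 0.0007], "delta_rot": [0, 0, 0], "fingers": 1}, {"slide": [-0.0052, -0.0533, 0.0007], "delta_rot": [0, 0, 0], "fingers": 1}]}}

```text
time_s: 7.22
eef_pos: [0.6142, -0.0312, 0.21]
eef_rot: [0.0, 0.999, -0.049, -0.0]
ft_force: [0.1, 0.2, -2.3]
grip_width: 0.0238
grip_force: 30.0
```

```bash
python3 - <<'E'
from h import *
A=np.zeros((560,800,3),np.uint8)
im=env.snapshot('scene');o=env.get_obs();p=o['eef_pos'];print(np.round(p,4),o['eef_rot'],o['ft_force'])
x,y=150,165
a=cv2.resize(im[y:y+70,x:x+80,::-1],None,fx=8,fy=8,interpolation=cv2.INTER_CUBIC)
a=np.clip(a*1.4,0,255).astype(np.uint8)
q=[p[0],p[1],-.0965]
for L,qq,z in((RUN,q,.13),(box(0,.036,-.014,.014,.066,.074),q,.13)):
    hu=cv2.convexHull(((proj('scene',world(L,qq,z))-[x,y]+.5)*8-.5).astype(np.float32));cv2.polylines(a,[hu.astype(np.int32)],True,(0,255,0),1)
cv2.imwrite("pics/fit2.png",a)
E
```

```text
[ 0.6143 -0.0301  0.2101] [-4.20558642e-05  9.98829540e-01 -4.83688767e-02 -1.40703637e-05] [-0.54387662  0.77241233 -0.73798876]
```

View pics/fit2.png

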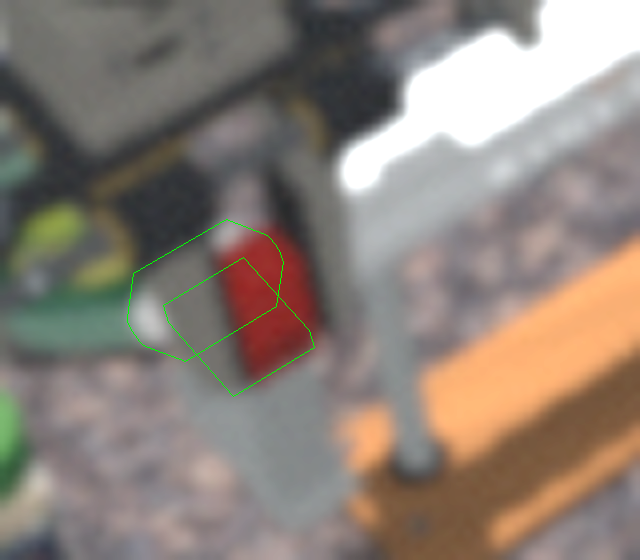

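The runner's white end shows at (150,315), on the predicted outline, with the hook lined up just before the mouth. I'll enter slowly.

Converted, -1.2 cm / 75 = -0.016, -1.1 cm / 75 = -0.0147.

Request:
{"method": "apply_moves", "body": {"steps": [{"slide": [-0.0004, -0.004, 0], "delta_rot": [0, 0, 0], "fingers": 1}, {"slide": [-0.0008, -0.008, 0], "delta_rot": [0, 0, 0], "fingers": 1}, {"slide": [-0.0012, -0.012, 0], "delta_rot": [0, 0, 0], "fingers": 1}, {"slide": [-0.0015, -0.0147, 0], "delta_rot": [0, 0, 0], "fingers": 1}, {"slide": [-0.0016, -0.016, 0], "delta_rot": [0, 0, 0], "fingers": 1}]}}

```text
time_s: 7.9
eef_pos: [0.6131, -0.0418, 0.2101]
eef_rot: [0.0, 0.999, -0.048, -0.0]
ft_force: [0.4, -0.4, -2.0]
grip_width: 0.0237
grip_force: 30.0
```

Converted, -0.4 cm / 75 = -0.0053, -0.3 cm / 75 = -0.004.

Request:
{"method": "apply_moves", "body": {"steps": [{"slide": [-0.0001, -0.0013, 0], "delta_rot": [0, 0, 0], "fingers": 1}, {"slide": [-0.0003, -0.0027, 0], "delta_rot": [0, 0, 0], "fingers": 1}, {"slide": [-0.0004, -0.004, 0], "delta_rot": [0, 0, 0], "fingers": 1}, {"slide": [-0.0005, -0.0053, 0], "delta_rot": [0, 0, 0], "fingers": 1}]}}

```text
time_s: 8.4
eef_pos: [0.6127, -0.0456, 0.2101]
eef_rot: [0.0, 0.999, -0.048, -0.0]
ft_force: [-0.6, 0.6, -2.6]
grip_width: 0.0242
grip_force: 30.0
```

Request:
{"method": "apply_moves", "body": {"steps": [{"slide": [-0.0003, -0.002, 0], "delta_rot": [0, 0, 0], "fingers": 1}, {"slide": [-0.0004, -0.004, 0], "delta_rot": [0, 0, 0], "fingers": 1}, {"slide": [-0.0005, -0.006, 0], "delta_rot": [0, 0, 0], "fingers": 1}, {"slide": [-0.0008, -0.008, 0], "delta_rot": [0, 0, 0], "fingers": 1}]}}

```text
time_s: 8.9
eef_pos: [0.6121, -0.0517, 0.2101]
eef_rot: [0.0, 0.999, -0.048, -0.0]
ft_force: [0.2, -1.2, -1.5]
grip_width: 0.0236
grip_force: 30.0
```

Converted, -0.8 cm / 75 = -0.0107, -0.6 cm / 75 = -0.008.

Request:
{"method": "apply_moves", "body": {"steps": [{"slide": [-0.0003, -0.0027, 0], "delta_rot": [0, 0, 0], "fingers": 1}, {"slide": [-0.0005, -0.0053, 0], "delta_rot": [0, 0, 0], "fingers": 1}, {"slide": [-0.0008, -0.008, 0], "delta_rot": [0, 0, 0], "fingers": 1}, {"slide": [-0.0011, -0.0107, 0], "delta_rot": [0, 0, 0], "fingers": 1}]}}

```text
time_s: 9.4
eef_pos: [0.6113, -0.0598, 0.2101]
eef_rot: [0.0, 0.999, -0.048, -0.0]
ft_force: [-0.0, -1.4, -1.9]
grip_width: 0.024
grip_force: 30.0
```

Converted, -0.8 cm / 75 = -0.0107, -0.6 cm / 75 = -0.008.

Request:
{"method": "apply_moves", "body": {"steps": [{"slide": [-0.0003, -0.0027, 0], "delta_rot": [0, 0, 0], "fingers": 1}, {"slide": [-0.0005, -0.0053, 0], "delta_rot": [0, 0, 0], "fingers": 1}, {"slide": [-0.0008, -0.008, 0], "delta_rot": [0, 0, 0], "fingers": 1}, {"slide": [-0.0011, -0.0107, 0], "delta_rot": [0, 0, 0], "fingers": 1}]}}

```text
time_s: 9.9
eef_pos: [0.6105, -0.0677, 0.2101]
eef_rot: [0.0, 0.999, -0.048, -0.0]
ft_force: [0.5, 0.1, -1.5]
grip_width: 0.0241
grip_force: 30.0
```

Converted, -1.5 cm / 75 = -0.02, -1.2 cm / 75 = -0.016.

Request:
{"method": "apply_moves", "body": {"steps": [{"slide": [-0.0004, -0.004, 0], "delta_rot": [0, 0, 0], "fingers": 1}, {"slide": [-0.0008, -0.008, 0], "delta_rot": [0, 0, 0], "fingers": 1}, {"slide": [-0.0012, -0.012, 0], "delta_rot": [0, 0, 0], "fingers": 1}, {"slide": [-0.0016, -0.016, 0], "delta_rot": [0, 0, 0], "fingers": 1}, {"slide": [-0.002, -0.02, 0], "delta_rot": [0, 0, 0], "fingers": 1}]}}

```text
time_s: 10.52
eef_pos: [0.609, -0.0828, 0.2101]
eef_rot: [0.0, 0.999, -0.048, 0.0]
ft_force: [0.8, 0.8, -1.8]
grip_width: 0.0238
grip_force: 30.0
```

Converted, -1.5 cm / 75 = -0.02, -1.2 cm / 75 = -0.016.

Request:
{"method": "apply_moves", "body": {"steps": [{"slide": [-0.0004, -0.004, 0], "delta_rot": [0, 0, 0], "fingers": 1}, {"slide": [-0.0008, -0.008, 0], "delta_rot": [0, 0, 0], "fingers": 1}, {"slide": [-0.0012, -0.012, 0], "delta_rot": [0, 0, 0], "fingers": 1}, {"slide": [-0.0016, -0.016, 0], "delta_rot": [0, 0, 0], "fingers": 1}, {"slide": [-0.002, -0.02, 0], "delta_rot": [0, 0, 0], "fingers": 1}]}}

```text
time_s: 11.15
eef_pos: [0.6075, -0.0978, 0.2101]
eef_rot: [-0.0, 0.999, -0.048, -0.0]
ft_force: [0.2, -1.1, -2.5]
grip_width: 0.0236
grip_force: 30.0
```

Request:
{"method": "apply_moves", "body": {"steps": [{"slide": [-0.0004, -0.004, 0], "delta_rot": [0, 0, 0], "fingers": 1}, {"slide": [-0.0008, -0.008, 0], "delta_rot": [0, 0, 0], "fingers": 1}, {"slide": [-0.0012, -0.012, 0], "delta_rot": [0, 0, 0], "fingers": 1}, {"slide": [-0.0016, -0.016, 0], "delta_rot": [0, 0, 0], "fingers": 1}, {"slide": [-0.0019, -0.0187, 0], "delta_rot": [0, 0, 0], "fingers": 1}]}}

```text
time_s: 11.78
eef_pos: [0.6061, -0.1119, 0.2101]
eef_rot: [0.0, 0.999, -0.048, -0.0]
ft_force: [-0.1, 0.4, -2.1]
grip_width: 0.0239
grip_force: 30.0
```

```bash
python3 - <<'E'
from h import *
A=np.zeros((584,800,3),np.uint8)
for i in range(3):
  im=env.snapshot('scene');o=env.get_obs();p=o['eef_pos'];print(np.round(p,4),np.round(o['eef_rot'],4),np.round(o['ft_force'],2),np.round(o['moment'],3))
t=env.snapshot('top')
a=cv2.resize(im[140:200,180:280,::-1],None,fx=8,fy=6.5,interpolation=cv2.INTER_CUBIC)
A[:390]=a;A[392:392+190]=cv2.resize(t[160:198,200:312,::-1],(800,190),interpolation=cv2.INTER_CUBIC)
cv2.imwrite("pics/fit3.png",A)
E
```

```text
[ 0.6061 -0.1122  0.2101] [ 1.000e-04  9.988e-01 -4.810e-02  0.000e+00] [ 0.15 -1.19 -2.37] [-0.012  0.059 -0.032]
[ 0.6061 -0.112   0.2101] [ 1.000e-04  9.988e-01 -4.810e-02 -0.000e+00] [ 0.55  0.1  -0.87] [ 0.002 -0.009 -0.013]
[ 0.6061 -0.1117  0.2101] [ 0.      0.9988 -0.048  -0.    ] [ 1.01 -0.55 -1.48] [ 0.047  0.043 -0.014]
```

View pics/fit3.png

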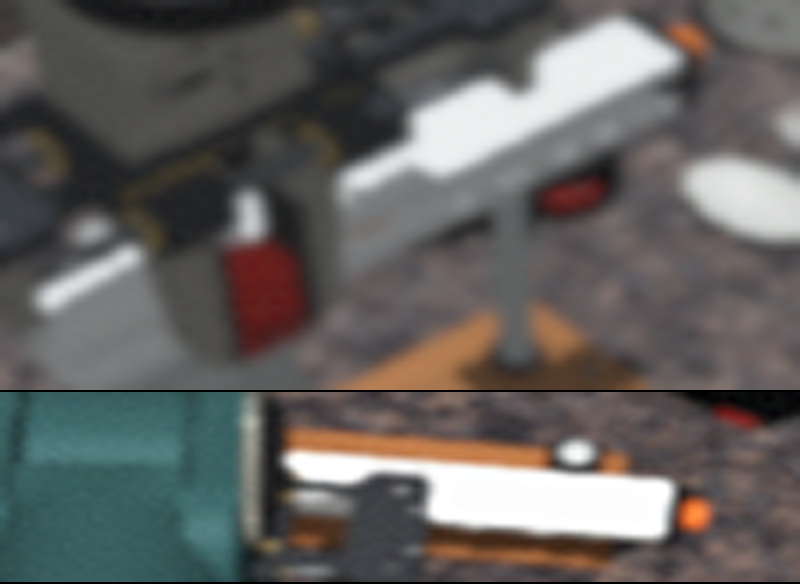

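The runner is inside the rail, with no side forces. The stop itself is hidden, and its rod protrudes only slightly at the cap, so the stop is probably deep. I'll advance to just before its earliest possible position, then feel for it.

Converted, -2.6 cm / 75 = -0.0347, -1.5 cm / 75 = -0.02.

Request:
{"method": "apply_moves", "body": {"steps": [{"slide": [-0.0007, -0.0067, 0], "delta_rot": [0, 0, 0], "fingers": 1}, {"slide": [-0.0013, -0.0133, 0], "delta_rot": [0, 0, 0], "fingers": 1}, {"slide": [-0.002, -0.02, 0], "delta_rot": [0, 0, 0], "fingers": 1}, {"slide": [-0.0027, -0.0267, 0], "delta_rot": [0, 0, 0], "fingers": 1}, {"slide": [-0.0033, -0.0347, 0], "delta_rot": [0, 0, 0], "fingers": 1}]}}

```text
time_s: 12.6
eef_pos: [0.6036, -0.138, 0.2101]
eef_rot: [0.0, 0.999, -0.048, -0.0]
ft_force: [0.2, -0.0, -1.3]
grip_width: 0.0232
grip_force: 30.0
```

Converted, -0.3 cm / 75 = -0.004, -0.2 cm / 75 = -0.0027.

Request:
{"method": "apply_moves", "body": {"steps": [{"slide": [-0.0001, -0.0013, 0], "delta_rot": [0, 0, 0], "fingers": 1}, {"slide": [-0.0003, -0.0027, 0], "delta_rot": [0, 0, 0], "fingers": 1}, {"slide": [-0.0004, -0.004, 0], "delta_rot": [0, 0, 0], "fingers": 1}]}}

```text
time_s: 12.98
eef_pos: [0.6033, -0.1404, 0.2101]
eef_rot: [-0.0, 0.999, -0.048, -0.0]
ft_force: [-0.1, 0.3, -1.6]
grip_width: 0.0237
grip_force: 30.0
```

Converted, -0.2 cm / 75 = -0.0027, -0.1 cm / 75 = -0.0013.

Request:
{"method": "apply_moves", "body": {"steps": [{"slide": [-0.0001, -0.0013, 0], "delta_rot": [0, 0, 0], "fingers": 1}, {"slide": [-0.0003, -0.0027, 0], "delta_rot": [0, 0, 0], "fingers": 1}]}}

```text
time_s: 13.22
eef_pos: [0.6031, -0.1425, 0.2101]
eef_rot: [-0.0, 0.999, -0.048, -0.0]
ft_force: [0.1, 0.5, -2.2]
grip_width: 0.0235
grip_force: 30.0
```

Converted, -0.2 cm / 75 = -0.0027, -0.15 cm / 75 = -0.002.

Request:
{"method": "apply_moves", "body": {"steps": [{"slide": [-0.0001, -0.0007, 0], "delta_rot": [0, 0, 0], "fingers": 1}, {"slide": [-0.0001, -0.0013, 0], "delta_rot": [0, 0, 0], "fingers": 1}, {"slide": [-0.0002, -0.002, 0], "delta_rot": [0, 0, 0], "fingers": 1}, {"slide": [-0.0003, -0.0027, 0], "delta_rot": [0, 0, 0], "fingers": 1}]}}

```text
time_s: 13.72
eef_pos: [0.6029, -0.1446, 0.2101]
eef_rot: [0.0, 0.999, -0.048, -0.0]
ft_force: [0.1, -0.0, -2.4]
grip_width: 0.0239
grip_force: 30.0
```

Converted, -0.2 cm / 75 = -0.0027, -0.15 cm / 75 = -0.002.

Request:
{"method": "apply_moves", "body": {"steps": [{"slide": [-0.0001, -0.0007, 0], "delta_rot": [0, 0, 0], "fingers": 1}, {"slide": [-0.0001, -0.0013, 0], "delta_rot": [0, 0, 0], "fingers": 1}, {"slide": [-0.0002, -0.002, 0], "delta_rot": [0, 0, 0], "fingers": 1}, {"slide": [-0.0003, -0.0027, 0], "delta_rot": [0, 0, 0], "fingers": 1}]}}

```text
time_s: 14.22
eef_pos: [0.6028, -0.1461, 0.2101]
eef_rot: [-0.0, 0.999, -0.048, -0.0]
ft_force: [0.1, 0.9, -0.6]
grip_width: 0.0239
grip_force: 30.0
```

Converted, -0.1 cm / 75 = -0.0013, -0.05 cm / 75 = -0.0007.

Request:
{"method": "apply_moves", "body": {"steps": [{"slide": [-0.0001, -0.0007, 0], "delta_rot": [0, 0, 0], "fingers": 1}, {"slide": [-0.0001, -0.0013, 0], "delta_rot": [0, 0, 0], "fingers": 1}]}}

```text
time_s: 14.48
eef_pos: [0.6027, -0.1463, 0.2101]
eef_rot: [-0.001, 0.999, -0.047, -0.0]
ft_force: [-1.1, 4.6, -1.3]
grip_width: 0.0241
grip_force: 30.0
```

```bash
python3 - <<'E'
from plant import env
import numpy as np
for i in range(6):
  env.snapshot('scene');o=env.get_obs();print(np.round(o['eef_pos'],4),np.round(o['eef_rot'],4),np.round(o['ft_force'],2),np.round(o['moment'],3))
E
```

```text
[ 0.6027 -0.1463  0.2101] [-8.000e-04  9.989e-01 -4.730e-02 -1.000e-04] [-0.2   4.17 -1.18] [1.111 0.194 0.146]
[ 0.6027 -0.1463  0.2101] [-7.000e-04  9.989e-01 -4.730e-02 -1.000e-04] [-0.26  4.77 -0.93] [1.167 0.14  0.151]
[ 0.6027 -0.1463  0.2101] [-7.000e-04  9.989e-01 -4.730e-02 -1.000e-04] [-0.6   3.92 -1.29] [1.233 0.188 0.161]
[ 0.6027 -0.1463  0.2102] [-6.000e-04  9.989e-01 -4.730e-02 -1.000e-04] [-0.93  5.62 -0.37] [1.394 0.195 0.189]
[ 0.6027 -0.1463  0.2101] [-7.000e-04  9.989e-01 -4.730e-02 -1.000e-04] [-1.26  5.98 -0.41] [1.34  0.124 0.176]
[ 0.6027 -0.1463  0.2101] [-7.000e-04  9.989e-01 -4.730e-02 -1.000e-04] [-0.47  5.37 -0.56] [1.336 0.132 0.167]
```

About 5 N has been held steadily, with the position blocked at runner y ≈ +33 mm, so the stop face is at about +9 mm, inside its given range. I'll ease the force, lower slightly and release.

Converted, -0.1 cm / 75 = -0.0013, 0.08 cm / 75 = 0.0011.

Request:
{"method": "apply_moves", "body": {"steps": [{"slide": [0, 0.0005, -0.0007], "delta_rot": [0, 0, 0], "fingers": 1}, {"slide": [0.0001, 0.0011, -0.0013], "delta_rot": [0, 0, 0], "fingers": 1}, {"slide": [0.0001, 0.0011, -0.0013], "delta_rot": [0, 0, 0], "fingers": 1}]}}

```text
time_s: 15.15
eef_pos: [0.6031, -0.1463, 0.2093]
eef_rot: [-0.0, 0.999, -0.048, 0.0]
ft_force: [-0.5, 4.8, 0.4]
grip_width: 0.0239
grip_force: 30.0
```

Converted, 0.03 cm / 75 = 0.0004.

Request:
{"method": "apply_moves", "body": {"steps": [{"slide": [0, 0.0004, 0], "delta_rot": [0, 0, 0], "fingers": 1}, {"slide": [0, 0.0004, 0], "delta_rot": [0, 0, 0], "fingers": 1}]}}

```text
time_s: 15.4
eef_pos: [0.603, -0.1463, 0.2093]
eef_rot: [-0.0, 0.999, -0.048, 0.0]
ft_force: [0.4, 4.8, 0.3]
grip_width: 0.024
grip_force: 30.0
```

```bash
python3 - <<'E'
from plant import env
import numpy as np
for i in range(3):
  env.snapshot('scene');o=env.get_obs();print(np.round(o['eef_pos'],4),np.round(o['eef_rot'],4),np.round(o['ft_force'],2),np.round(o['moment'],3))
E
```

```text
[ 0.603  -0.1463  0.2093] [-1.000e-04  9.989e-01 -4.780e-02  3.000e-04] [0.3  5.75 0.27] [ 1.262 -0.132  0.195]
[ 0.603  -0.1463  0.2093] [-1.000e-04  9.989e-01 -4.780e-02  3.000e-04] [0.79 5.13 1.45] [ 1.226 -0.128  0.215]
[ 0.603  -0.1463  0.2093] [-1.000e-04  9.989e-01 -4.780e-02  3.000e-04] [0.33 3.7  1.09] [ 1.285 -0.086  0.178]
```

Converted, 0.06 cm / 75 = 0.0008, 0.03 cm / 75 = 0.0004.

Request:
{"method": "apply_moves", "body": {"steps": [{"slide": [0, 0.0004, 0], "delta_rot": [0, 0, 0], "fingers": 1}, {"slide": [0, 0.0008, 0], "delta_rot": [0, 0, 0], "fingers": 1}, {"slide": [0, 0.0008, 0], "delta_rot": [0, 0, 0], "fingers": 1}, {"slide": [0, 0.0008, 0], "delta_rot": [0, 0, 0], "fingers": 1}]}}

```text
time_s: 16.05
eef_pos: [0.6029, -0.1462, 0.2091]
eef_rot: [0.0, 0.999, -0.048, 0.0]
ft_force: [1.4, 3.2, 0.6]
grip_width: 0.0238
grip_force: 30.0
```

Converted, 0.02 cm / 75 = 0.0003.

Request:
{"method": "apply_moves", "body": {"steps": [{"slide": [0, 0.0003, 0], "delta_rot": [0, 0, 0], "fingers": 2.6}, {"slide": [0, 0.0003, 0], "delta_rot": [0, 0, 0], "fingers": 3.2}, {"slide": [0, 0.0003, 0], "delta_rot": [0, 0, 0], "fingers": 4.4}, {"slide": [0, 0.0003, 0], "delta_rot": [0, 0, 0], "fingers": 5.5}, {"slide": [0, 0.0003, 0], "delta_rot": [0, 0, 0], "fingers": 5.5}]}}

```text
time_s: 16.68
eef_pos: [0.6027, -0.1458, 0.2091]
eef_rot: [0.0, 0.999, -0.048, -0.0]
ft_force: [-0.5, 0.0, 0.3]
grip_width: 0.0548
grip_force: 0.0
```

Converted, 17 cm / 75 = 0.2267, 14 cm / 75 = 0.1867.

Request:
{"method": "apply_moves", "body": {"steps": [{"slide": [0, 0, 0.0267], "delta_rot": [0, 0, 0], "fingers": 5.5}, {"slide": [0, 0, 0.0667], "delta_rot": [0, 0, 0], "fingers": 5.5}, {"slide": [0, 0, 0.12], "delta_rot": [0, 0, 0], "fingers": 5.5}, {"slide": [-0.0533, 0, 0.1867], "delta_rot": [0, 0, 0], "fingers": 5.5}, {"slide": [-0.1067, 0.04, 0.2267], "delta_rot": [0, 0, 0], "fingers": 5.5}]}}

```text
time_s: 17.3
eef_pos: [0.5223, -0.1175, 0.381]
eef_rot: [0.0, 0.999, -0.05, 0.001]
ft_force: [-0.6, 0.3, 0.9]
grip_width: 0.0551
grip_force: 0.0
```

Converted, 25 cm / 75 = 0.3333, 20 cm / 75 = 0.2667.

Request:
{"method": "apply_moves", "body": {"steps": [{"slide": [-0.0667, 0.0533, 0], "delta_rot": [0, 0, 0], "fingers": 5.5}, {"slide": [-0.1333, 0.12, 0], "delta_rot": [0, 0, 0], "fingers": 5.5}, {"slide": [-0.1333, 0.1867, 0], "delta_rot": [0, 0, 0], "fingers": 5.5}, {"slide": [-0.1333, 0.2667, 0], "delta_rot": [0, 0, 0], "fingers": 5.5}, {"slide": [-0.1333, 0.3333, 0], "delta_rot": [0, 0, 0], "fingers": 5.5}]}}

```text
time_s: 17.92
eef_pos: [0.4222, 0.1364, 0.3797]
eef_rot: [0.0, 0.999, -0.047, 0.001]
ft_force: [0.2, -0.4, 0.1]
grip_width: 0.0548
grip_force: 0.0
```

```bash
python3 - <<'E'
from h import *
A=np.zeros((584,800,3),np.uint8)
im=env.snapshot('scene');t=env.snapshot('top')
q=[.6357,-.1827,-.0965];s=.0331
hq=[.5999+s*.0964,-.1792+s*.9953,-.0965]
def dr(c,i,x,y,w,h,f):
    a=cv2.resize(i[y:y+h,x:x+w,::-1],None,fx=f,fy=f,interpolation=cv2.INTER_CUBIC)
    hu=cv2.convexHull(((proj(c,world(GRIP,hq,.1287))-[x,y]+.5)*f-.5).astype(np.float32));cv2.polylines(a,[hu.astype(np.int32)],True,(0,255,0),1);return a
a=dr('scene',im,180,140,100,56,7);A[:392,:700]=a
a=dr('top',t,200,158,112,38,5);A[394:584,:560]=a
cv2.imwrite("pics/fit4.png",A)
o=env.get_obs();print(o['time_s'],np.round(o['eef_pos'],3),np.round(o['ft_force'],2))
E
```

```text
18.025 [0.422 0.14  0.38 ] [ 0.62 -0.99 -0.5 ]
```

View pics/fit4.png

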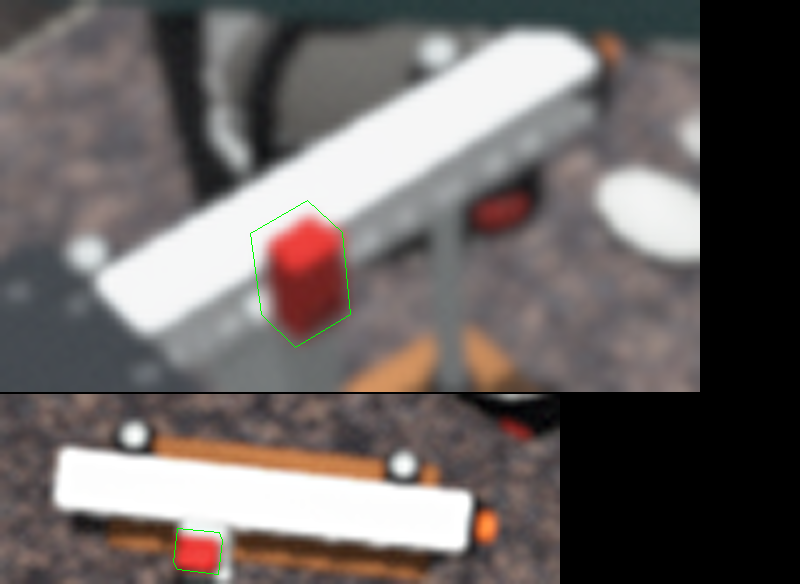

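The picture shows the hook hanging released in the rail, with the red grip centred in its predicted outline at about (305,275) in the scene crop and (198,553) in the top crop. A quick check along the rail before handing in.

```bash
python3 - <<'E'
from h import *
I={c:env.snapshot(c) for c in P};s=.0331
I0={c:cv2.imread(f"pics/{c}0.png")[:,:,::-1] for c in P}
def cen(im,c,q,z):
    u=proj(c,world(np.array([[0,0,.096]]),q,z))[0];x,y=(u-13).astype(int);a=im[y:y+26,x:x+26].astype(float)
    m=np.clip((a[...,0]-np.maximum(a[...,1],a[...,2])-25)/60,0,1);Y,X=np.mgrid[:26,:26]
    return np.array([(m*X).sum(),(m*Y).sum()])/m.sum()+[x,y]-u
for c in P:
    hq=[.5999+s*.0964,-.1792+s*.9953,-.0965]
    d0=cen(I0[c],c,[.4406,.0672,.12],0);d1=cen(I[c],c,hq,.1287)
    p=proj(c,world(np.array([[0,0,.096],[0,.01,.096],[.01,0,.096]]),hq,.1287))
    J=np.array([p[1]-p[0],p[2]-p[0]]).T/10
    print(c,d0,d1,'dy,dx mm',np.linalg.solve(J,d1-d0),np.linalg.solve(J,d1))
E
```

```text
scene [ 0.13117999 -2.42935736] [ 0.67620556 -0.77819666] dy,dx mm [ 2.21981463 -5.18340859] [-2.75639653  0.96433023]
top [-0.74117456  0.24870763] [-1.04892871  0.1264795 ] dy,dx mm [0.93189667 0.25583432] [ 2.99187185 -0.7073476 ]
```

```bash
python3 -c "
from plant import env
print(env.close_job())"
```

```text
the job is handed in; nothing more can be done
None
```

The hook hangs released in the rail after bearing on the stop at about 5 N, and the job is handed in; I judged the final gap to the stop at about 1 mm, but the two cameras were too noisy to confirm it is under the 3.5 mm limit.

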